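# Check the dip thermometer and lower it through the guide

### The arm

A 6-joint arm with a two-finger parallel gripper is mounted at the origin on a cart in front of the work surface, level with it; the furniture and walls round the work are solid. World frame = base frame: x ahead of the robot, y to its left, z up, the work surface at z = 0. Lengths are in mm, angles in degrees, forces in N, time in s.
With the tool pointing down it reaches from about 350 to 850 mm from the base axis. Payload 8.1 kg.
Tool frame: the origin (TCP) lies on the centre line of the jaws, within the pads' length; the fingertips stand 19 mm ahead of it and the grasp point (between the pads) is the TCP; z points along the fingers, y is the line along which they close (so a half turn about z gives the same grasp; the last joint's range is limited). The gripper opens to 85 mm and grips with 20 to 120 N. Pads are 22 mm wide; open, the fingers measure 114 mm over their backs; the gripper's body (76 mm by 85 mm) begins 54 mm behind the grasp point. The pads swing forward as they close: fully open they stand 13 mm farther back than shut.
Start: joints at [63.747, 7.471, 85.268, -0, 87.261, -4.893], TCP at [218.514, 558.8, 250.292] pointing down, gripper open.
Joint ranges: [-169.43, 169.43], [-51.17, 129.36], [1.28, 143.12], [-76.62, 256.62], [0, 156.53], [-152.29, 152.29]. Speed limits (degrees/s): [136.94, 136.94, 159.86, 180, 180, 180].

### API

Orientations are given as [roll, pitch, yaw] about the fixed x, y, z axes, in that order (R = Rz(yaw) Ry(pitch) Rx(roll)).
In Python, from bench import r gives the robot as it stands. The module is installed in compiled form; this text tells all that it offers.
- The arm moves only by the tool servo_tool, never from a script. Its arguments are lists of equal length, an entry for each row: "fingers": the finger opening in m, from 0 to 0.0854; "linear": the shift along the tool's x, y, z in m, a list of three; "rotation": the turn, a rotation vector about the tool's x, y, z in degrees, a list of three. A call has 1 to 10 rows; each row is the pose to reach, as a shift and turn from the pose commanded when the call began, along the tool's axes at that moment; what a row does not reach only later rows make up. A row lasts 1/10 s, in which the tool goes at most 50 mm and 8.59 degrees, less where a joint would pass 70% of its speed; a pose out of reach is approached as far as the arm can. A call with a gripper value outside its range is refused whole. The fingers move at their own pace and stop on an object; "force" is the grip in N (left out, the last holds). Time passes only in rows, so rows that repeat a pose let the fingers close. It gives the time, the measured TCP pose, the force, the opening and the grip force at its end, in the units of the state.
- r.sense(): the state, without advancing time (a new reading comes with each control period).
- r.snapshot(name): name is "scene" or "side" or "wrist"; returns a dict with "frame" (384x512x3 uint8, red, green, blue), "fx", "fy", "cx", "cy" (pixels), "camera_from_world" (4x4, takes a point from world to camera coordinates). Camera axes: x right, y up, looking along -z (the intrinsics and any distortion apply to the point x, -y, -z); pixel columns grow to the right and rows downward; lengths in mm; the calibration is good to about 2 mm. A picture is of the moment at which its call begins. There is no depth.
- r.hand_in(): hands the job in; it is judged then, once.
The state is a dict: "time": time; "joint_pos": joint angles; "qd": joint speeds; "joint_efforts": joint torques, N m; "tool_pos": TCP position; "tcp_rot": TCP orientation; "ft_force": force on the tool from outside, world axes, zero at the start; "wrist_torque": the same for the moment, N m; "finger_gap": finger opening in mm; "grip_force": force on a finger pad.
Only numpy, scipy, OpenCV 4.12 (cv2) and the standard library are available. Lean on these libraries where they do the work, as an engineer would, in place of code of your own. Each camera call takes 0.05 s, during which the arm holds its last target. There are 200 camera calls.

### The job

Take the white-handled dip thermometer out of its holder, keeping it upright all along, and check it first: hold it still for a full second pointing straight down at the middle of the black reference disc, its tip a few centimetres above the disc and not touching it. Then lower its stem through the orange guide ring into the beaker until the red band on the stem is level with the top of the ring. The thermometer must never touch the ring or the beaker, and nothing else on the table may be disturbed; finish while still holding the thermometer there in the gripper, still, upright and centred in the ring.

Things in the scene. Friction and masses are not known exactly. Their poses are not given: they have to be found in the camera images.
- probe: dip thermometer, about 60 g, loose, standing upright in the holder at the start. Origin at the stem's tip, z axis up the stem. Steel stem 6 mm thick from 0 to 120 mm above the tip, red band 6 mm wide centred at 90 mm, grey flange 28 mm across from 120 to 126 mm, round white handle 22 mm across from 126 to 195 mm with a blue top (grip it from above, any yaw, best about 165 mm above the tip)
- probe_tip (a point): the tip of the thermometer's stem (same point as the origin of probe)
- probe_band (a point): centre of the red band on the stem, 90 mm above the tip
- probe_holder: fixed holder: dark foot 80 mm in diameter with an upright grey tube, 32 mm outside and 16 mm inside, its mouth 135 mm above the table; the thermometer's flange rests on the mouth and its stem hangs inside, tip 15 mm above the table. Lift straight up by 125 mm or more to clear it. Origin on the table at the tube's axis. It may stand on the left or on the right side of the table
- reference_disc: fixed round reference disc, 68 mm in diameter and 14 mm high, matt black face in an aluminium rim with a small white dot in the middle. Origin under its centre
- disc_face (a point): middle of the black face of the reference disc, 14 mm above the table
- guide_stand: fixed stand, always on the other side of the table from the holder: grey base plate 142 x 96 mm, 9 mm high, a column 136 mm high 70 mm from the bore along the stand's +x axis, and an arm with the orange guide ring: 40 mm outside, straight bore 20 mm in diameter, ring 14 mm high, its top 126 mm above the table. Origin on the table under the bore's axis
- guide_hole (a point): centre of the bore at the top face of the orange ring, 126 mm above the table
- beaker: clear plastic beaker with violet fill print, 69 x 75 mm at the rim, 92 mm high, loose, 120 g, standing on the stand's base plate centred under the ring; hollow, inner floor about 17 mm above the table. Origin at the centre of its underside. With the red band level with the ring's top the stem's tip is 36 mm above the table, inside the beaker
- green_jar: bystander, leave alone: green pigment jar with white cap, 47 mm across, 54 mm high, loose; origin at the centre of its underside
- blue_jar: bystander, leave alone: blue pigment jar with white cap, 47 mm across, 58 mm high, loose; origin at the centre of its underside
- yellow_block: bystander, leave alone: pale yellow cast block, 36 x 58 x 25 mm, loose; origin at the centre of its underside
- violet_block: bystander, leave alone: violet flower-shaped cast block, 47 x 52 x 20 mm, loose; origin at the centre of its underside
- petri_dish: bystander, leave alone: clear petri dish, 62 mm across, 16 mm high, loose; origin at the centre of its underside
- dropper: bystander, leave alone: small amber dropper bottle with white cap, 31 mm across, 62 mm high, loose; origin at the centre of its underside

How it is judged:
By the outcome, as a careful person would: the job done as asked, in the order asked, and still so for the second after the job is handed in, while the arm keeps its last pose, push and grip.
It also fails if it takes over 61 s, if anything falls off the work surface, if the arm or the gripper's body presses on something with over 40 N, if the wrist force passes 120 N, or if a joint passes its speed limit or range.

## Working session

There is one attempt and no reset: what is moved stays moved. The work goes in short steps, Python scripts to look and compute and a tool call to move; the robot and the scene stay as the last step left them, time stands still between calls to the robot, and variables do not carry over. Pictures are saved under pics/ and viewed, at most 10 in all, crops included, and the job is handed in when it is done.

Besides the shell and the picture viewer there is one more tool, called after ">>>" as name(argument=value, ...) on one line, values as JSON. servo_tool: Moves the arm, as the interface text tells. Its arguments: {"type":"object","properties":{"fingers":{"type":"array","items":{"type":"number"}},"linear":{"type":"array","items":{"type":"array","items":{"type":"number"}}},"rotation":{"type":"array","items":{"type":"array","items":{"type":"number"}}},"force":{"type":"number"}},"required":["fingers","linear","rotation"]}

```bash
mkdir -p pics
cat > h.py <<'E'
import numpy as np, cv2
from bench import r
from scipy.spatial.transform import Rotation as R
def snap(n,f=None):
    s=r.snapshot(n)
    if f: cv2.imwrite('pics/'+f,s['frame'][:,:,::-1])
    return s
def ray(s,u,v):
    M=np.array(s['camera_from_world']);d=np.array([(u-s['cx'])/s['fx'],-(v-s['cy'])/s['fy'],-1.])
    return -M[:3,:3].T@M[:3,3], M[:3,:3].T@d
def onz(s,u,v,z):
    o,d=ray(s,u,v);return o+d*(z-o[2])/d[2]
def proj(s,p):
    M=np.array(s['camera_from_world']);c=M[:3,:3]@np.array(p)+M[:3,3]
    return np.array([s['cx']+s['fx']*c[0]/-c[2], s['cy']+s['fy']*c[1]/c[2]])
def tri(a,b):
    (o1,d1),(o2,d2)=a,b
    A=np.array([d1,-d2]).T;t=np.linalg.lstsq(A,o2-o1,rcond=None)[0]
    p,q=o1+d1*t[0],o2+d2*t[1];return (p+q)/2,np.linalg.norm(p-q)
E
python3 - <<'E'
from h import *
S=[snap(n) for n in("scene","side","wrist")]
for s in S: print({k:(np.round(v,3).tolist()) for k,v in s.items() if k!='frame'}, np.round(ray(s,0,0)[0]))
a,b,c=[s['frame'][:,:,::-1] for s in S]
cv2.imwrite('pics/a.png',a);cv2.imwrite('pics/b.png',b);cv2.imwrite('pics/c.png',c)
np.savez('s.npz',*[s['frame'] for s in S])
print(r.sense())
E
```

```text
{'fx': 462.306, 'fy': 462.306, 'cx': 255.479, 'cy': 199.11, 'camera_from_world': [[0.632, -0.775, 0.008, -483.978], [0.417, 0.348, 0.84, -285.156], [-0.654, -0.527, 0.543, -1189.931], [0.0, 0.0, 0.0, 1.0]]} [-353. -903.  889.]
{'fx': 352.442, 'fy': 352.442, 'cx': 254.585, 'cy': 188.513, 'camera_from_world': [[-0.959, -0.283, -0.006, 545.115], [0.175, -0.609, 0.774, -275.427], [-0.223, 0.741, 0.633, -1078.622], [0.0, 0.0, 0.0, 1.0]]} [331. 786. 899.]
{'fx': 309.003, 'fy': 309.003, 'cx': 257.069, 'cy': 187.85, 'camera_from_world': [[0.364, 0.931, -0.001, -599.443], [-0.89, 0.347, -0.296, 37.68], [-0.275, 0.109, 0.955, -379.816], [0.0, 0.0, 0.0, 1.0]]} [147. 587. 373.]
{'time': 0.15, 'joint_pos': array([ 6.37470560e+01,  7.50697001e+00,  8.53159565e+01, -8.31878503e-04,
        8.72616334e+01, -4.89407327e+00]), 'qd': array([ 0.01534856, -0.17213224, -0.11271229,  0.00201381,  0.03572375,
        0.07071964]), 'joint_efforts': array([ 7.05788661e-04, -5.70067942e+01, -5.01156378e+01, -1.82118865e-04,
        9.82243626e-03, -2.06736183e-05]), 'tool_pos': array([218.33925732, 558.42896936, 249.45692707]), 'tcp_rot': array([-1.79915677e+02, -6.38629480e-03,  1.58641165e+02]), 'ft_force': array([ 0.22945921, -0.21356521, -0.43207658]), 'wrist_torque': array([-0.01275567, -0.01433068,  0.01922823]), 'grip_force': 0.0, 'finger_gap': 85.67946448469067}
```

View pics/a.png

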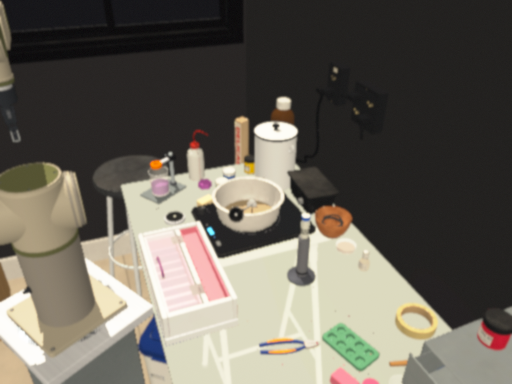

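View pics/b.png

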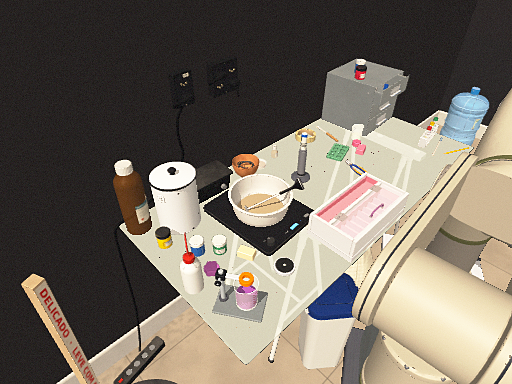

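The scene view shows the holder at (302,250), with the thermometer's top at about (306,216). The disc is at (175,217) and the orange ring at (157,165). In the side view these are at (301,160), (285,265) and (246,280).

```bash
cat >> h.py <<'E'
def blob(s,box,lo,hi):
    x0,y0,x1,y1=box
    m=cv2.inRange(cv2.cvtColor(s['frame'],cv2.COLOR_RGB2HSV)[y0:y1,x0:x1],np.array(lo),np.array(hi))
    n,l,st,c=cv2.connectedComponentsWithStats(m)
    return sorted([(int(st[i,4]),(c[i]+[x0,y0]).round(2).tolist(),(st[i,:4]+[x0,y0,0,0]).tolist()) for i in range(1,n)],reverse=True)[:3]
E
python3 - <<'E'
from h import *
a,b=snap('scene'),snap('side')
for nm,s,bx in(('top',a,(290,200,325,230)),('top',b,(290,125,320,150))): print(nm,blob(s,bx,(100,80,40),(130,255,255)))
for nm,s,bx in(('ring',a,(140,150,185,200)),('ring',b,(225,260,270,310))): print(nm,blob(s,bx,(5,130,90),(22,255,255)))
for nm,s,bx in(('disc',a,(160,205,192,230)),('disc',b,(270,252,300,278))): print(nm,blob(s,bx,(0,0,0),(179,255,70)))
pics=[cv2.resize(s['frame'][y:y+h,x:x+w,::-1],None,fx=k,fy=k,interpolation=cv2.INTER_CUBIC) for s,x,y,w,h,k in((a,130,140,80,100,4),(b,210,240,100,80,4),(a,280,195,60,100,4),(b,275,120,60,70,4))]
H=np.zeros((600,800,3),np.uint8)
for p,(x,y) in zip([cv2.resize(p,None,fx=.72,fy=.72) for p in pics],((0,0),(300,0),(0,300),(300,300))):
    H[y:y+p.shape[0],x:x+p.shape[1]]=p[:600-y,:800-x]
cv2.imwrite('pics/d.png',H)
E
```

```text
top [(15, [304.27, 218.93], [301, 217, 8, 4])]
top [(13, [304.15, 135.62], [301, 135, 7, 3])]
ring [(109, [155.49, 164.3], [149, 159, 14, 11])]
ring [(163, [245.9, 278.84], [239, 272, 15, 15])]
disc [(62, [174.16, 216.05], [168, 213, 14, 7])]
disc [(195, [284.11, 264.61], [276, 258, 18, 15]), (13, [271.46, 253.0], [270, 252, 5, 4])]
```

View pics/d.png

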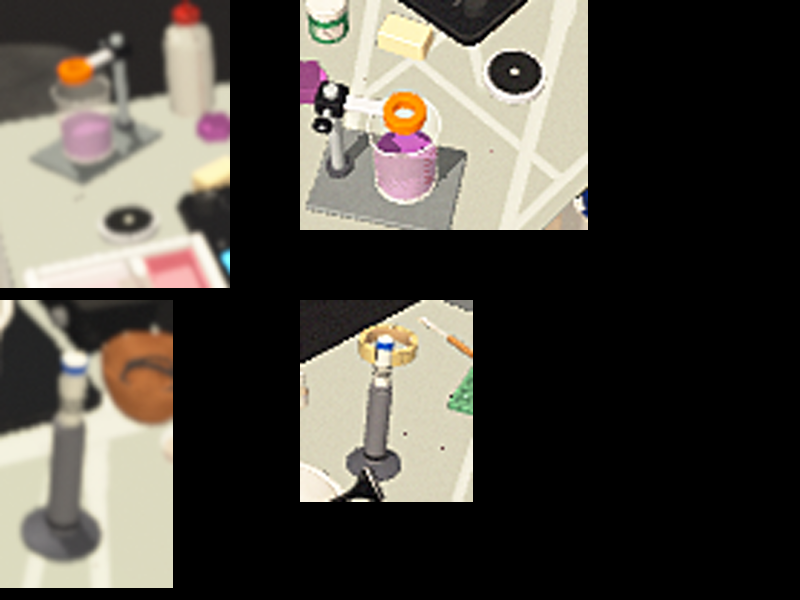

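The crops show the thermometer standing in its holder with a blue band near the top. They also show the disc with its white dot, and the ring over the beaker.

Run:
```python
from h import *
a,b=snap('scene'),snap('side')
for n,p,q,z in(('top',(304.8,218.5),(304.2,136),205),('ring',(155.49,164.3),(245.9,278.84),119),('disc',(174.4,216.2),(284.2,264.8),14)):
    print(n,tri(ray(a,*p),ray(b,*q)),onz(a,*p,z),onz(b,*q,z))
g=blob(a,(130,140,210,240),(100,20,60),(140,255,180));print(g)
# column: base points, fill
print('pot rim/handle',tri(ray(a,236,214),ray(b,299,184)), tri(ray(a,249,190),ray(b,261,192)))
print('column top',tri(ray(a,171,153),ray(b,221,273)))
for n,p,q in(('kettle lid',(276,127),(173,168)),('redbottle tip',(205,132),(186,235)),('tray',(172,305),(338,246))): print(n,tri(ray(a,*p),ray(b,*q)))
for i,s in((0,a),(1,b)):print(proj(s,[700,0,0]),proj(s,[500,300,100]))
```

```text
top (array([ 484.90634345, -390.43581743,  200.15491741]), np.float64(2.043154756646847)) [ 480.52755739 -393.8513672   205.        ] [ 482.97801981 -380.88826638  205.        ]
ring (array([519.68388652, 245.28278991, 122.3176446 ]), np.float64(1.1831326276346237)) [524.25055903 250.44015753 119.        ] [519.93290308 243.35651814 119.        ]
disc (array([447.23264057,  85.58530421,  14.22174027]), np.float64(2.831353944876591)) [449.14623528  85.9609675   14.        ] [445.98225693  86.33788966  14.        ]
[(2, [206.5, 226.5], [206, 226, 2, 2]), (1, [208.0, 234.0], [208, 234, 1, 1])]
pot rim/handle (array([ 458.7753382 , -176.81115822,  133.94354414]), np.float64(0.8644594042824525)) (array([ 583.23219472, -115.07660979,  125.47467701]), np.float64(14.540402069913096))
column top (array([591.12739992, 249.84363711, 132.76573018]), np.float64(11.006346441040428))
kettle lid (array([848.30591574, -24.28969071, 228.88549361]), np.float64(3.7855832274434813))
redbottle tip (array([710.7535377 , 194.47263491, 187.69833841]), np.float64(10.509969956537647))
tray (array([ 265.55378206, -123.25952838,  -92.60455758]), np.float64(50.426696620310295))
[243.74989805 197.23333086] [141.39063187 167.25915898]
[218.53847003 232.21897689] [246.81739364 302.80225723]
```

View pics/c.png

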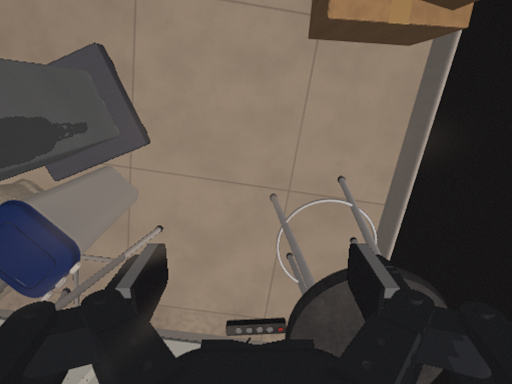

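The wrist view still shows the floor. The first estimates are probe (485,-390), ring (520,245) and disc (447,86). All three are plausible for height and reach. I'll turn the tool to yaw 180 and go above the ring.

>>> servo_tool(fingers=[0.085,0.085,0.085,0.085,0.085,0.085,0.085,0.085,0.085,0.085], linear=[[-0.01,-0.005,-0.02],[-0.04,-0.02,-0.04],[-0.085,-0.043,-0.06],[-0.13,-0.067,-0.08],[-0.175,-0.09,-0.1],[-0.22,-0.113,-0.1],[-0.265,-0.136,-0.1],[-0.31,-0.159,-0.1],[-0.35,-0.18,-0.1],[-0.378,-0.194,-0.1]], rotation=[[0,0,-1],[0,0,-3],[0,0,-6],[0,0,-9],[0,0,-12],[0,0,-15],[0,0,-18],[0,0,-20],[0,0,-21],[0,0,-21.36]])

```text
time: 1.35
tool_pos: [501.3, 238.1, 350.4]
tcp_rot: [-180.0, 0.0, 180.0]
ft_force: [-0.1, 0.7, -0.4]
finger_gap: 85.3
grip_force: 0.0
```

>>> servo_tool(fingers=[0.085,0.085,0.085], linear=[[0,0,0],[0,0,0],[0,0,0]], rotation=[[0,0,0],[0,0,0],[0,0,0]])

```text
time: 1.65
tool_pos: [499.5, 241.1, 350.3]
tcp_rot: [180.0, -0.0, -180.0]
ft_force: [0.4, 0.5, 0.4]
finger_gap: 85.1
grip_force: 0.0
```

Run:
```python
from h import *
s=snap('wrist','e.png');q=r.sense();print(q['time'],q['tool_pos'],q['tcp_rot'])
g=blob(s,(0,0,512,384),(5,130,90),(22,255,255));print(g)
for z in(119,126):print(z,onz(s,*g[0][1],z))
```

```text
1.7 [499.26022995 241.40733808 350.39889161] [ 1.79979941e+02 -3.83305167e-03 -1.79926480e+02]
[(702, [259.27, 177.76], [243, 161, 34, 34]), (276, [181.95, 336.71], [166, 324, 29, 27])]
119 [520.62849349 244.4391377  119.        ]
126 [518.70820489 244.37825693 126.        ]
```

View pics/e.png

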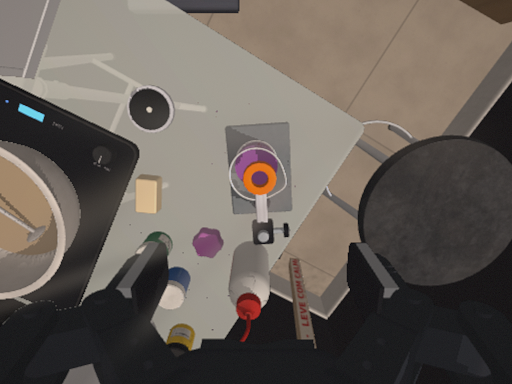

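The wrist view shows the ring at (259,178), dark hole at (260,179), which gives (519.5,244.4). That agrees with the triangulation. The disc's dot is at (150,109). Next I go above the holder.

>>> servo_tool(fingers=[0.085,0.085,0.085,0.085,0.085,0.085,0.085,0.085,0.085,0.085], linear=[[0,-0.01,-0.01],[0,-0.04,-0.02],[0,-0.08,-0.03],[0,-0.12,-0.04],[0,-0.165,-0.05],[0,-0.21,-0.05],[0,-0.255,-0.05],[0,-0.3,-0.05],[0,-0.345,-0.05],[0,-0.39,-0.05]], rotation=[[0,0,0],[0,0,0],[0,0,0],[0,0,0],[0,0,0],[0,0,0],[0,0,0],[0,0,0],[0,0,0],[0,0,0]])

```text
time: 2.7
tool_pos: [499.4, -150.8, 401.6]
tcp_rot: [-180.0, 0.1, -179.9]
ft_force: [1.5, 0.6, -0.3]
finger_gap: 85.1
grip_force: 0.0
```

>>> servo_tool(fingers=[0.085,0.085,0.085,0.085,0.085,0.085,0.085,0.085,0.085,0.085], linear=[[0.002,-0.045,0],[0.005,-0.09,0],[0.008,-0.13,0.01],[0.01,-0.17,0.02],[0.012,-0.2,0.03],[0.015,-0.225,0.04],[0.015,-0.24,0.05],[0.015,-0.24,0.05],[0.015,-0.24,0.05],[0.015,-0.24,0.05]], rotation=[[0,0,0],[0,0,0],[0,0,0],[0,0,0],[0,0,0],[0,0,0],[0,0,0],[0,0,0],[0,0,0],[0,0,0]])

```text
time: 3.7
tool_pos: [485.6, -388.4, 351.5]
tcp_rot: [-180.0, 0.1, -179.9]
ft_force: [0.4, -0.1, 0.5]
finger_gap: 84.9
grip_force: 0.0
```

Run:
```python
from h import *
s=snap('wrist','f.png');q=r.sense();print(q['time'],q['tool_pos'],q['tcp_rot'])
p=proj(s,[485,-390,205]).round();print(p)
g=blob(s,(int(p[0]-50),int(p[1]-50),int(p[0]+50),int(p[1]+50)),(100,80,40),(130,255,255));print(g)
for z in(200,210):print(z,onz(s,*g[0][1],z))
```

```text
3.75 [ 485.59557584 -388.48737671  351.63924115] [-1.79944496e+02  7.92427370e-02 -1.79911014e+02]
[255. 179.]
[(67, [252.73, 170.88], [241, 168, 24, 11]), (2, [252.5, 193.0], [252, 193, 2, 1]), (2, [246.5, 191.5], [246, 191, 2, 2])]
200 [ 478.55099672 -391.94781977  200.        ]
210 [ 476.02959158 -391.80819849  210.        ]
```

View pics/f.png

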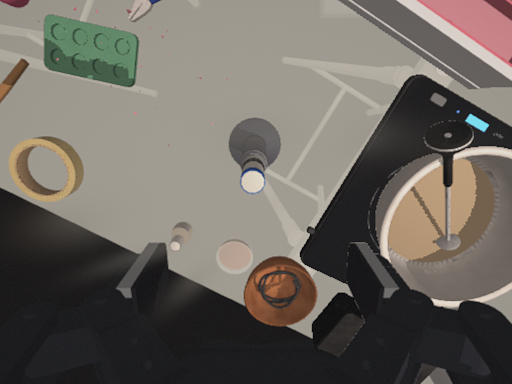

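The wrist view shows the thermometer's white top at (253,181) inside its blue rim, which gives about (484.8,-391.5) at z 210. I descend over it, with 30 mm left to check.

>>> servo_tool(fingers=[0.085,0.085,0.085,0.085,0.085,0.085,0.085,0.085,0.085,0.085], linear=[[0,-0.0015,0.01],[0,-0.0015,0.03],[0,-0.0015,0.05],[0,-0.0015,0.07],[0,-0.0015,0.085],[0,-0.0015,0.095],[0,-0.0015,0.1],[0,-0.0015,0.1],[0,-0.0015,0.1],[0,-0.0015,0.1]], rotation=[[0,0,0],[0,0,0],[0,0,0],[0,0,0],[0,0,0],[0,0,0],[0,0,0],[0,0,0],[0,0,0],[0,0,0]])

```text
time: 4.75
tool_pos: [485.3, -391.4, 251.5]
tcp_rot: [-179.9, 0.1, 180.0]
ft_force: [0.6, 0.6, -0.2]
finger_gap: 85.0
grip_force: 0.0
```

Run:
```python
from h import *
s=snap('wrist');q=r.sense();print(q['time'],q['tool_pos'],q['tcp_rot'])
p=proj(s,[485,-391.5,210]).round().astype(int);print(p)
x,y=p
print(blob(s,(x-50,max(y-50,0),x+50,y+50),(100,80,40),(130,255,255)))
m=cv2.inRange(cv2.cvtColor(s['frame'],cv2.COLOR_RGB2HSV),(0,0,170),(179,70,255))
n,l,st,c=cv2.connectedComponentsWithStats(m);i=l[y,x];print(st[i],c[i],onz(s,*c[i],210))
```

```text
4.8 [ 485.26874308 -391.41446951  251.41944654] [-1.79931039e+02  7.09225273e-02  1.79998321e+02]
[256 228]
[(70, [244.71, 213.07], [237, 207, 18, 18]), (19, [272.05, 224.84], [270, 219, 4, 15]), (9, [270.22, 238.11], [268, 235, 5, 7])]
[239 217  34  28 701] [254.31383738 231.27104137] [ 486.99620364 -392.63497031  210.        ]
```

>>> servo_tool(fingers=[0.085,0.085,0.085,0.085,0.085,0.085,0.085,0.085,0.085], linear=[[-0.001,-0.0005,0.01],[-0.001,-0.0005,0.025],[-0.001,-0.0005,0.04],[-0.001,-0.0005,0.05],[-0.001,-0.0005,0.06],[-0.001,-0.0005,0.067],[-0.001,-0.0005,0.071],[-0.001,-0.0005,0.071],[-0.001,-0.0005,0.071]], rotation=[[0,0,0],[0,0,0],[0,0,0],[0,0,0],[0,0,0],[0,0,0],[0,0,0],[0,0,0],[0,0,0]])

```text
time: 5.7
tool_pos: [486.1, -391.8, 179.9]
tcp_rot: [-180.0, 0.0, 180.0]
ft_force: [0.2, -0.3, 0.0]
finger_gap: 85.1
grip_force: 0.0
```

>>> servo_tool(fingers=[0.06,0.04,0.03,0.025,0.02,0.015,0.015,0.015,0.015,0.015], linear=[[0,0,0],[0,0,0],[0,0,0],[0,0,0],[0,0,0],[0,0,0],[0,0,0],[0,0,0],[0,0,0],[0,0,0]], rotation=[[0,0,0],[0,0,0],[0,0,0],[0,0,0],[0,0,0],[0,0,0],[0,0,0],[0,0,0],[0,0,0],[0,0,0]], force=40)

```text
time: 6.7
tool_pos: [486.0, -391.6, 179.5]
tcp_rot: [-180.0, 0.0, -180.0]
ft_force: [-0.4, 0.5, 3.2]
finger_gap: 21.1
grip_force: 39.0
```

Gripped. I lift straight up, slowly at first.

>>> servo_tool(fingers=[0.015,0.015,0.015,0.015,0.015,0.015,0.015,0.015,0.015,0.015], linear=[[0,0,-0.003],[0,0,-0.01],[0,0,-0.022],[0,0,-0.038],[0,0,-0.055],[0,0,-0.072],[0,0,-0.09],[0,0,-0.108],[0,0,-0.125],[0,0,-0.14]], rotation=[[0,0,0],[0,0,0],[0,0,0],[0,0,0],[0,0,0],[0,0,0],[0,0,0],[0,0,0],[0,0,0],[0,0,0]])

```text
time: 7.7
tool_pos: [486.1, -391.8, 322.0]
tcp_rot: [-179.9, 0.1, -180.0]
ft_force: [0.3, 0.4, -0.1]
finger_gap: 20.9
grip_force: 39.0
```

>>> servo_tool(fingers=[0.015,0.015,0.015,0.015,0.015,0.015,0.015,0.015], linear=[[0,0,-0.015],[0,0,-0.03],[0,0,-0.045],[0,0,-0.06],[0,0,-0.07],[0,0,-0.078],[0,0,-0.08],[0,0,-0.08]], rotation=[[0,0,0],[0,0,0],[0,0,0],[0,0,0],[0,0,0],[0,0,0],[0,0,0],[0,0,0]])

```text
time: 8.5
tool_pos: [485.9, -391.6, 399.2]
tcp_rot: [180.0, -0.0, -180.0]
ft_force: [-0.1, -0.2, -0.7]
finger_gap: 21.0
grip_force: 39.0
```

Run:
```python
from h import *
q=r.sense();print(q['time'],q['tool_pos'],q['finger_gap'])
a,b,w=snap('scene'),snap('side'),snap('wrist')
t=q['tool_pos'];P=[]
for s,k,h in((a,4,70),(b,4,70),(w,2,90)):
    u,v=proj(s,t-[0,0,90]).round().astype(int);print(u,v,proj(s,t-[0,0,165]),proj(s,t-[0,0,75]))
    u=np.clip(u,h//2,511-h//2);v=np.clip(v,h//2,383-h//2)
    P.append(cv2.resize(s['frame'][v-h//2:v+h//2,u-h//2:u+h//2,::-1],(260,260),interpolation=cv2.INTER_CUBIC))
cv2.imwrite('pics/g.png',np.hstack(P))
for s in(a,b):
    u,v=proj(s,t-[0,0,75]).round().astype(int)
    for lo,hi in(((0,80,60),(10,255,255)),((170,80,60),(179,255,255))):print(blob(s,(u-15,v-15,u+15,v+15),lo,hi))
```

```text
8.5 [ 485.92537016 -391.59593408  399.22631752] 20.954738925270593
308 182 [306.00979784 207.82335474] [308.48410226 177.14486549]
306 110 [304.57789152 127.74340241] [306.66951493 105.71681806]
256 202 [256.13226917 175.26648314] [255.97643188 208.92256823]
[(10, [308.5, 176.8], [307, 176, 4, 3])]
[]
[(4, [306.5, 105.5], [306, 105, 2, 2])]
[(2, [308.0, 105.5], [308, 105, 1, 2])]
```

View pics/g.png

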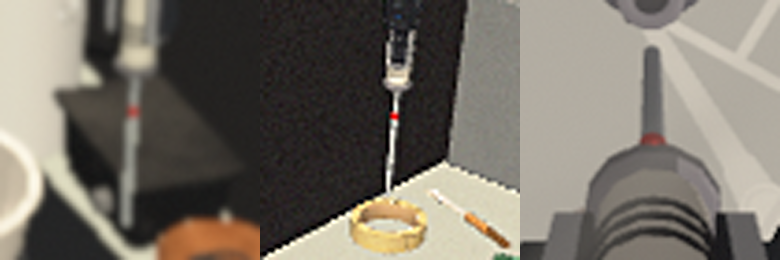

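The band sits where the pose predicts it in both views, and in the wrist crop the stem is straight with its tip near (257,174). The grip is nominal and upright. Now I carry it over to the disc, staying high.

>>> servo_tool(fingers=[0.015,0.015,0.015,0.015,0.015,0.015,0.015,0.015,0.015,0.015], linear=[[0.0,0.004,0],[0.001,0.014,0],[0.003,0.03,0],[0.005,0.05,0],[0.007,0.075,0],[0.009,0.1,0],[0.011,0.13,0],[0.013,0.16,0],[0.015,0.19,0],[0.018,0.22,0]], rotation=[[0,0,0],[0,0,0],[0,0,0],[0,0,0],[0,0,0],[0,0,0],[0,0,0],[0,0,0],[0,0,0],[0,0,0]])

```text
time: 9.65
tool_pos: [467.4, -169.7, 399.2]
tcp_rot: [180.0, 0.0, -180.0]
ft_force: [-0.8, 1.1, -0.4]
finger_gap: 21.0
grip_force: 39.1
```

>>> servo_tool(fingers=[0.015,0.015,0.015,0.015,0.015,0.015,0.015,0.015,0.015,0.015], linear=[[0.003,0.03,0],[0.006,0.06,0],[0.009,0.09,0],[0.012,0.12,0],[0.014,0.15,0],[0.016,0.18,0],[0.018,0.205,0],[0.02,0.225,0],[0.021,0.24,0],[0.021,0.25,0]], rotation=[[0,0,0],[0,0,0],[0,0,0],[0,0,0],[0,0,0],[0,0,0],[0,0,0],[0,0,0],[0,0,0],[0,0,0]])

```text
time: 10.65
tool_pos: [446.2, 79.9, 399.4]
tcp_rot: [180.0, 0.0, -179.9]
ft_force: [-0.0, -0.7, -1.5]
finger_gap: 21.3
grip_force: 39.1
```

>>> servo_tool(fingers=[0.015,0.015,0.015,0.015,0.015,0.015,0.015,0.015,0.015,0.015], linear=[[0,0.003,0.01],[0,0.005,0.025],[0,0.007,0.04],[0,0.007,0.06],[0,0.007,0.08],[0,0.007,0.095],[0,0.007,0.105],[0,0.007,0.11],[0,0.007,0.11],[0,0.007,0.11]], rotation=[[0,0,0],[0,0,0],[0,0,0],[0,0,0],[0,0,0],[0,0,0],[0,0,0],[0,0,0],[0,0,0],[0,0,0]])

```text
time: 11.65
tool_pos: [447.3, 85.4, 290.1]
tcp_rot: [180.0, 0.1, 180.0]
ft_force: [0.4, 0.2, 0.2]
finger_gap: 20.8
grip_force: 39.1
```

Run:
```python
from h import *
s=snap('wrist','i.png');q=r.sense();t=q['tool_pos'];print(q['time'],t,q['tcp_rot'])
print('pred tip',proj(s,t-[0,0,165]),'disc',proj(s,[447,85.6,14]))
u,v=proj(s,[447,85.6,14]).round().astype(int)
for g in blob(s,(u-45,max(v-45,0),u+45,v+45),(0,0,0),(179,255,75)):print(g,onz(s,*g[1],14))
cv2.imwrite('pics/i.png',cv2.resize(s['frame'][40:240,150:370,::-1],None,fx=3,fy=3))
```

```text
11.7 [447.36009855  85.45221185 290.29227939] [1.79995515e+02 8.93394639e-02 1.79998826e+02]
pred tip [256.4805095  174.70423037] disc [256.67578452 152.61553589]
(800, [256.82, 160.01], [236, 147, 43, 27]) [456.85827544  85.78654793  14.        ]
(398, [222.96, 189.67], [212, 177, 28, 21]) [497.86802744  39.81415737  14.        ]
```

View pics/i.png

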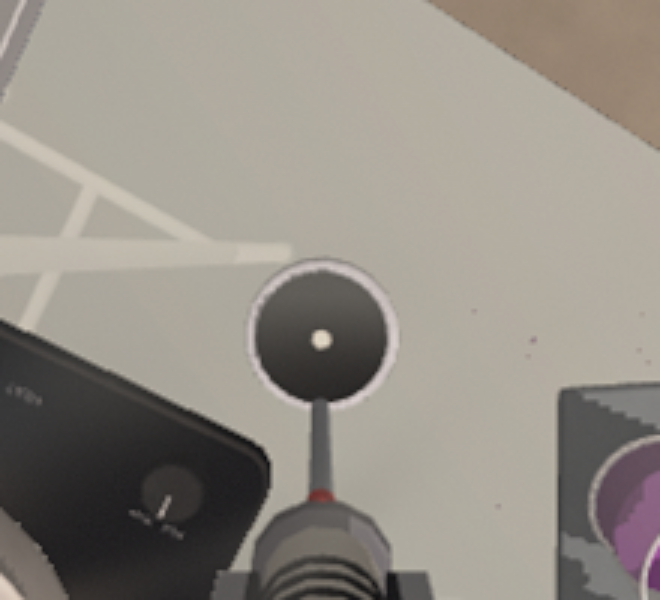

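The dot is at (257,153), against a prediction of (256.7,152.6). The tip is at (256.7,174), against (256.5,174.7). So everything is aligned. I lower the tip to about 35 mm above the disc and hold.

>>> servo_tool(fingers=[0.015,0.015,0.015,0.015,0.015,0.015,0.015,0.015,0.015,0.015], linear=[[0,0,0.005],[0,0,0.015],[0,0,0.028],[0,0,0.042],[0,0,0.055],[0,0,0.065],[0,0,0.072],[0,0,0.076],[0,0,0.076],[0,0,0.076]], rotation=[[0,0,0],[0,0,0],[0,0,0],[0,0,0],[0,0,0],[0,0,0],[0,0,0],[0,0,0],[0,0,0],[0,0,0]])

```text
time: 12.7
tool_pos: [447.2, 85.5, 213.7]
tcp_rot: [180.0, 0.0, -180.0]
ft_force: [0.1, 0.7, -0.7]
finger_gap: 21.0
grip_force: 39.1
```

Run:
```python
from h import *
s=snap('wrist');q=r.sense();t=q['tool_pos'];print(q['time'],t,q['tcp_rot'])
print('pred tip',proj(s,t-[0,0,165]),'disc',proj(s,[447,85.6,14]))
u,v=proj(s,[447,85.6,14]).round().astype(int)
print(blob(s,(u-12,v-10,u+12,v+12),(0,0,150),(179,90,255)))
a,b=snap('scene'),snap('side')
for x in(a,b):print(proj(x,t-[0,0,165]),proj(x,t-[0,0,75]))
P=[cv2.resize(x['frame'][int(v)-40:int(v)+40,int(u)-40:int(u)+40,::-1],(400,400),interpolation=cv2.INTER_CUBIC) for x in(b,s) for u,v in[proj(x,t-[0,0,165])]]
cv2.imwrite('pics/j.png',np.hstack(P))
```

```text
12.75 [447.26870744  85.46024521 213.93768264] [1.79996931e+02 5.91390618e-02 1.79997804e+02]
pred tip [256.44553995 174.73756664] disc [256.61156138 166.15049767]
[(46, [256.5, 166.17], [253, 163, 8, 8])]
[173.13008248 207.69022704] [170.57485981 183.91449253]
[284.3907845  257.25132478] [285.86100873 237.15814986]
```

View pics/j.png

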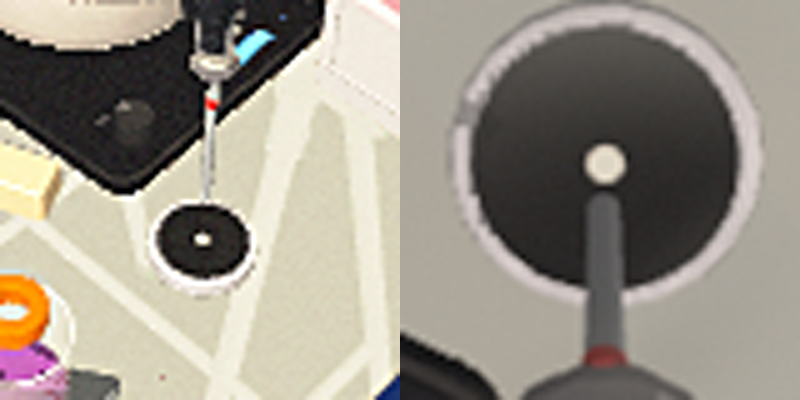

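>>> servo_tool(fingers=[0.015,0.015,0.015,0.015,0.015,0.015,0.015,0.015,0.015,0.015], linear=[[0,0,0],[0,0,0],[0,0,0],[0,0,0],[0,0,0],[0,0,0],[0,0,0],[0,0,0],[0,0,0],[0,0,0]], rotation=[[0,0,0],[0,0,0],[0,0,0],[0,0,0],[0,0,0],[0,0,0],[0,0,0],[0,0,0],[0,0,0],[0,0,0]])

```text
time: 13.85
tool_pos: [446.9, 85.5, 213.3]
tcp_rot: [-180.0, -0.0, -180.0]
ft_force: [-0.3, 1.0, -0.6]
finger_gap: 21.0
grip_force: 39.1
```

>>> servo_tool(fingers=[0.015,0.015,0.015,0.015,0.015,0.015,0.015,0.015,0.015,0.015], linear=[[0,0,0],[0,0,0],[0,0,0],[0,0,0],[0,0,0],[0,0,0],[0,0,0],[0,0,0],[0,0,0],[0,0,0]], rotation=[[0,0,0],[0,0,0],[0,0,0],[0,0,0],[0,0,0],[0,0,0],[0,0,0],[0,0,0],[0,0,0],[0,0,0]])

```text
time: 14.85
tool_pos: [446.9, 85.4, 213.3]
tcp_rot: [-180.0, 0.0, 180.0]
ft_force: [-0.1, -0.0, -1.2]
finger_gap: 21.2
grip_force: 39.1
```

The side and wrist crops show the tip above the dot, with the dot at (256.5,166.2) as predicted. The hold lasted over 2 s. Now up and across to above the ring.

>>> servo_tool(fingers=[0.015,0.015,0.015,0.015,0.015,0.015,0.015,0.015,0.015,0.015], linear=[[0,0,-0.005],[0,0,-0.018],[0,0,-0.035],[0,0,-0.055],[0,0,-0.075],[0,0,-0.095],[0,0,-0.112],[0,0,-0.127],[0,0,-0.137],[0,0,-0.14]], rotation=[[0,0,0],[0,0,0],[0,0,0],[0,0,0],[0,0,0],[0,0,0],[0,0,0],[0,0,0],[0,0,0],[0,0,0]])

```text
time: 15.85
tool_pos: [447.3, 85.5, 355.0]
tcp_rot: [180.0, 0.1, -180.0]
ft_force: [-0.2, 0.3, -0.6]
finger_gap: 21.2
grip_force: 39.1
```

>>> servo_tool(fingers=[0.015,0.015,0.015,0.015,0.015,0.015,0.015,0.015,0.015,0.015], linear=[[-0.002,0.005,0],[-0.008,0.018,0],[-0.018,0.04,0],[-0.03,0.065,0],[-0.042,0.09,0],[-0.053,0.115,0],[-0.062,0.135,0],[-0.068,0.15,0],[-0.0715,0.157,0],[-0.0725,0.159,0]], rotation=[[0,0,0],[0,0,0],[0,0,0],[0,0,0],[0,0,0],[0,0,0],[0,0,0],[0,0,0],[0,0,0],[0,0,0]])

```text
time: 16.85
tool_pos: [519.2, 245.6, 351.9]
tcp_rot: [-180.0, -0.1, -179.9]
ft_force: [0.3, -0.2, -0.9]
finger_gap: 21.2
grip_force: 39.1
```

>>> servo_tool(fingers=[0.015,0.015,0.015], linear=[[0,0,0.008],[0,0,0.015],[0,0,0.015]], rotation=[[0,0,0],[0,0,0],[0,0,0]])

```text
time: 17.15
tool_pos: [518.7, 243.6, 336.4]
tcp_rot: [-179.9, -0.1, 180.0]
ft_force: [-0.2, -0.3, -0.6]
finger_gap: 20.9
grip_force: 39.1
```

```bash
cat > ring.py <<'E'
from h import *
def look(f):
    q=r.sense();t=q['tool_pos'];print(q['time'],t,q['tcp_rot'])
    P=[]
    for n in('wrist','side','scene'):
        s=snap(n);h=snap_h.get(n)
        u,v=proj(s,[519.5,244.5,126]);x0,y0=int(u)-h,int(v)-h
        g=blob(s,(x0,max(y0,0),x0+2*h,y0+2*h),(5,130,90),(22,255,255))
        print(n,'hole pred',(u.round(2),v.round(2)),'ring',g[0],'stem at 126 pred',proj(s,[t[0],t[1],126]),'tip',proj(s,t-[0,0,165]),'band',proj(s,t-[0,0,75]),'crop0',x0,y0,260/2/h)
        k=s['frame'][max(y0,0):y0+2*h,x0:x0+2*h,::-1]
        P.append(cv2.resize(k,(260,260),interpolation=cv2.INTER_CUBIC))
    cv2.imwrite('pics/'+f,np.hstack(P))
snap_h=dict(wrist=50,side=26,scene=20)
E
python3 -c "
from ring import *
look('k.png')"
```

```text
17.15 [518.71421431 243.63500139 336.4253416 ] [-1.79942985e+02 -1.40333983e-01  1.79956347e+02]
wrist hole pred (np.float64(257.48), np.float64(165.38)) ring (711, [257.5, 164.1], [240, 148, 36, 35]) stem at 126 pred [256.70286769 164.68229192] tip [256.63854764 175.12524617] band [256.43349834 208.41689563] crop0 207 115 2.6
side hole pred (np.float64(245.87), np.float64(277.61)) ring (165, [245.86, 278.87], [239, 272, 15, 15]) stem at 126 pred [246.2500484  277.41435085] tip [245.87985521 266.54738147] band [245.07223374 242.83976651] crop0 219 251 5.0
scene hole pred (np.float64(155.34), np.float64(163.55)) ring (110, [155.53, 164.34], [149, 159, 14, 11]) stem at 126 pred [155.33003291 163.70909811] tip [153.85241205 151.8781176 ] band [150.78279445 127.3003743 ] crop0 135 143 6.5
```

View pics/k.png

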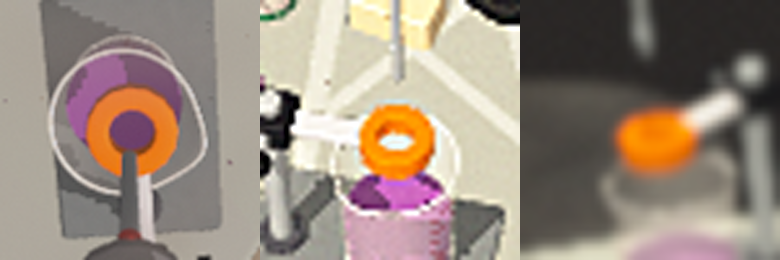

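The wrist crop shows the hole at (257.8,165.4), against a prediction of (257.5,165.4), with the stem in line with it. The ring sits where expected in the side and scene views too. The bore is at about (519.5,244.7). I lower to just above the ring and let it settle.

>>> servo_tool(fingers=[0.015,0.015,0.015,0.015,0.015,0.015,0.015,0.015,0.015,0.015], linear=[[0,0,0.005],[0,0,0.012],[0,0,0.02],[0,0,0.028],[0,0,0.034],[0,0,0.038],[0,0,0.038],[0,0,0.038],[0,0,0.038],[0,0,0.038]], rotation=[[0,0,0],[0,0,0],[0,0,0],[0,0,0],[0,0,0],[0,0,0],[0,0,0],[0,0,0],[0,0,0],[0,0,0]])

```text
time: 18.3
tool_pos: [519.6, 244.6, 300.8]
tcp_rot: [180.0, 0.0, -180.0]
ft_force: [0.1, -0.4, -0.3]
finger_gap: 21.0
grip_force: 39.1
```

Run:
```python
from h import *
w,b=snap('wrist'),snap('side');q=r.sense();t=q['tool_pos'];print(q['time'],t,q['tcp_rot'])
# hole centre from bore: ring contour outer ellipse
for s,h in((w,60),(b,26)):
    u,v=proj(s,[519.5,244.6,126]);x0,y0=int(u)-h,int(v)-h
    m=cv2.inRange(cv2.cvtColor(s['frame'],cv2.COLOR_RGB2HSV)[y0:y0+2*h,x0:x0+2*h],(5,130,90),(22,255,255))
    c=max(cv2.findContours(m,cv2.RETR_EXTERNAL,cv2.CHAIN_APPROX_NONE)[0],key=len)
    e=cv2.fitEllipse(cv2.convexHull(c));p=np.array(e[0])+[x0,y0]
    print('ring ell',p,e[1],'pred126',(u,v),'on126',onz(s,*p,126),'on119',onz(s,*p,119))
# stem column: grey rows between band and tip in wrist
s=w;g=s['frame'].astype(int)
T=proj(s,t-[0,0,165]);B=proj(s,t-[0,0,75]);print(T,B)
print(blob(s,(int(B[0])-25,int(B[1])-15,int(B[0])+25,int(B[1])+15),(0,90,50),(6,255,255)))
B=proj(b,t-[0,0,75]);print('side band',B,blob(b,(int(B[0])-10,int(B[1])-10,int(B[0])+10,int(B[1])+10),(0,90,50),(8,255,255)))
a=snap('scene');B=proj(a,t-[0,0,75]);print('scene band',B,blob(a,(int(B[0])-10,int(B[1])-10,int(B[0])+10,int(B[1])+10),(0,70,50),(10,255,255)))
```

```text
18.4 [519.50876238 244.50712538 300.61540354] [1.79987363e+02 2.64137788e-02 1.79998236e+02]
ring ell [256.23070526 171.44490814] (38.94334411621094, 39.32132339477539) pred126 (np.float64(256.5008182819262), np.float64(171.99201201574476)) on126 [518.93860743 244.33136076 126.        ] on119 [520.71374614 244.31934055 119.        ]
ring ell [245.6289959  278.88743782] (14.731704711914062, 15.510162353515625) pred126 (np.float64(245.85745007217815), np.float64(277.63577630851563)) on126 [518.87803596 248.56886182 126.        ] on119 [520.58032219 243.70264743 119.        ]
[256.39764711 174.46719573] [256.26319359 207.88344652]
[(26, [256.5, 204.77], [253, 203, 8, 4])]
side band [244.99268114 252.83784011] [(7, [244.86, 253.29], [244, 252, 3, 3])]
scene band [152.04110358 137.11541207] [(12, [152.17, 136.67], [150, 135, 5, 4])]
```

The stem is aligned within 0.5 mm. I lower it 100 mm, smoothly.

>>> servo_tool(fingers=[0.015,0.015,0.015,0.015,0.015,0.015,0.015,0.015,0.015,0.015], linear=[[0,0,0.003],[0,0,0.008],[0,0,0.014],[0,0,0.02],[0,0,0.026],[0,0,0.032],[0,0,0.038],[0,0,0.044],[0,0,0.048],[0,0,0.05]], rotation=[[0,0,0],[0,0,0],[0,0,0],[0,0,0],[0,0,0],[0,0,0],[0,0,0],[0,0,0],[0,0,0],[0,0,0]])

```text
time: 19.45
tool_pos: [519.2, 244.4, 249.7]
tcp_rot: [-180.0, -0.0, 180.0]
ft_force: [-0.9, -0.3, -0.4]
finger_gap: 21.4
grip_force: 39.1
```

>>> servo_tool(fingers=[0.015,0.015,0.015,0.015,0.015,0.015,0.015,0.015,0.015,0.015], linear=[[0,0,0.003],[0,0,0.008],[0,0,0.014],[0,0,0.02],[0,0,0.026],[0,0,0.032],[0,0,0.038],[0,0,0.044],[0,0,0.048],[0,0,0.05]], rotation=[[0,0,0],[0,0,0],[0,0,0],[0,0,0],[0,0,0],[0,0,0],[0,0,0],[0,0,0],[0,0,0],[0,0,0]])

```text
time: 20.45
tool_pos: [519.2, 244.4, 199.6]
tcp_rot: [-180.0, -0.0, -180.0]
ft_force: [-0.2, -0.6, -0.7]
finger_gap: 21.4
grip_force: 39.1
```

>>> servo_tool(fingers=[0.015,0.015,0.015,0.015,0.015], linear=[[0,0,0],[0,0,0],[0,0,0],[0,0,0],[0,0,0]], rotation=[[0,0,0],[0,0,0],[0,0,0],[0,0,0],[0,0,0]])

```text
time: 20.95
tool_pos: [519.5, 244.5, 200.5]
tcp_rot: [180.0, 0.0, 180.0]
ft_force: [0.2, -0.6, 0.1]
finger_gap: 21.1
grip_force: 39.1
```

Run:
```python
from h import *
for n,k in(('side',10),('scene',8),('wrist',20)):
    s=snap(n);t=r.sense()['tool_pos'];B=proj(s,t-[0,0,75])
    print(n,t,'band pred',B,'3mm above',proj(s,t-[0,0,72]),blob(s,(int(B[0])-k,int(B[1])-k,int(B[0])+k,int(B[1])+k),(0,90,50),(4,255,255)))
    g=blob(s,(int(B[0])-25,int(B[1])-20,int(B[0])+25,int(B[1])+30),(7,130,90),(22,255,255));print(g[0])
```

```text
side [519.46438977 244.48217369 200.46159708] band pred [245.88806953 277.72824192] 3mm above [245.86358482 277.0318004 ] [(6, [246.0, 277.83], [245, 277, 3, 3]), (1, [248.0, 286.0], [248, 286, 1, 1])]
(138, [245.91, 279.79], [239, 273, 15, 14])
scene [519.4472506  244.46966985 200.41817529] band pred [155.35305558 163.70535742] 3mm above [155.25698442 162.93594424] []
(102, [155.48, 164.61], [149, 160, 14, 10])
wrist [519.43659448 244.42635948 200.37547631] band pred [256.2556307  208.12571216] 3mm above [256.24818839 209.71281557] [(28, [256.43, 204.79], [253, 203, 8, 5]), (1, [269.0, 203.0], [269, 203, 1, 1]), (1, [266.0, 199.0], [266, 199, 1, 1])]
(915, [254.88, 199.88], [231, 188, 50, 36])
```

```bash
python3 -c "
from bench import r
print(r.hand_in())"
```

```text
the job is handed in; nothing more can be done
None
```

I handed the job in at about 21 s: the thermometer was held over the disc for more than 2 s, and it is now held still, upright and centred in the ring to within about 0.5 mm. The band is within about 1 mm of the ring's top, and the force readings showed no sign of contact; the judge's verdict was not reported.

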